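Hold the set-screw collar on the flat of a stirring drive's shaft

ROBOT

A 7-joint arm with a two-finger parallel gripper is mounted at the origin on the work surface. World frame = base frame: x ahead of the robot, y to its left, z up, the work surface at z = 0. Lengths are in m, angles in rad, forces in N, time in s.
With the tool pointing down it reaches from about 0.4 to 0.875 m from the base axis. Payload 19.3 kg.
Tool frame: the origin (TCP) lies at the centre of the arm's flange, where the gripper is bolted on; the fingertips stand 173 mm ahead of it and the grasp point (between the pads) lies 155 mm ahead of it (bot.grip_point_offset is the distance from the TCP to the grasp point, in m); z points along the fingers, x is the direction in which the jaws open and shut, and the axes are right-handed (so a half turn about z gives the same grasp; the last joint's range is limited). The gripper opens to 85 mm and grips with 20 to 120 N. Pads are 22 mm wide; open, the fingers measure 114 mm over their backs; the gripper's body (76 mm by 85 mm) begins 54 mm behind the grasp point. The pads swing forward as they close: fully open they stand 13 mm farther back than shut.
Start: joints at [1.208, 0.521, -0.036, 1.599, 0.021, 1.021, -0.113], TCP at [0.18, -0.598, 0.405] pointing down, gripper open.
Joint ranges: [-2.91, 2.91], [-0.3, 2.13], [-1.5, 1.42], [0.17, 2.43], [-1.26, 4.41], [0.16, 1.93], [-2.52, 2.52]. Speed limits (rad/s): [1.89, 1.89, 2.39, 2.39, 3.01, 3.01, 3.01].

INTERFACE

Orientations are given as [roll, pitch, yaw] about the fixed x, y, z axes, in that order (R = Rz(yaw) Ry(pitch) Rx(roll)).
In Python, from workcell import bot gives the robot as it stands.
- The arm moves only by the tool step_arm, never from a script. Its argument "plan" is a list that holds one entry, the list of rows, each a list of 4 numbers: the shift along the world's x, y, z in cm, then the turn about the world's z in rad. A call has 1 to 12 rows; each row is the pose to reach, as a shift and turn from the pose measured when the call began; what a row does not reach only later rows make up. A row lasts 1/12 s, in which the tool goes at most 41.7 mm and 7.16 degrees, less where a joint would pass 70% of its speed; a pose out of reach is approached as far as the arm can. A call with a gripper value outside its range is refused whole. "jaw" is the closure, from 0 (fully open) to 1 (shut), set as the call begins (left out, the last holds). The fingers move at their own pace and stop on an object; "force" is the grip in N (left out, the last holds). Time passes only in rows, so rows that repeat a pose let the fingers close. It gives the time, the measured TCP pose, the force and the opening at its end, in the units of the state.
- bot.observe(): the state, without advancing time (a new reading comes with each control period).
- bot.grab_frame(name): name is "side" or "top" or "wrist"; returns a dict with "pixels" (420x560x3 uint8, blue, green, red), "mtx" (3x3 intrinsics, pixels), "k1" (the pictures are not rectified: a ray, as slopes to the right and down, at radius r is drawn at 1 + k1 r^2 times it, then the intrinsics apply), "R" (3x3) and "t" (3): a world point X has camera coordinates R X + t. Camera axes: x right, y down, z forward; pixel columns grow to the right and rows downward; lengths in m; the calibration is good to about 2 mm. A picture is of the moment at which its call begins. There is no depth.
- bot.job_done(): hands the job in, once; it reports no verdict.
The state is a dict: "clock": time; "qpos": joint angles; "qd": joint speeds; "joint_efforts": joint torques, N m; "position": TCP position; "tool_rot": TCP orientation; "force": force on the tool from outside, world axes, zero at the start; "moment": the same for the moment, N m; "grip_width": finger opening in m.
Only numpy, scipy, OpenCV 4.12 (cv2) and the standard library are available. Lean on these libraries where they do the work, as an engineer would, in place of code of your own. Each camera call takes 0.05 s, during which the arm holds its last target.

TASK

The hex key stands on the left or the right of the stirring drive: with the fingers closed on the milled flat of the drive's upright shaft, turn the shaft until that flat faces straight to the key's side. Then pick up the collar with the set screw, slide it down over the shaft with the screw facing the same side, against the flat, until its top is flush with the shaft's end, and finish while holding it there in the fingers, since nothing else keeps it up. Leave the spacer ring, the key and everything else where they stand.

Things in the scene. Friction and masses are not known exactly. Their poses are not given: they have to be found in the camera images.
- drive: Fixed bench stirring drive: a cream box 75 mm high with a control panel on its front (-x). Origin on the bench, exactly under the shaft's axis; x to its back, y to its left, z up. The box spans x = -60 to +90 mm, y = -55 to +55 mm. It stands turned by up to 0.25 rad.
- shaft_end (a point): Centre of the top end of the drive's upright steel shaft, 135 mm above the bench, 60 mm above the box. Shaft 26 mm in diameter with one flat along it (D section): 26 mm across the round, 21.5 mm across the flat, so fingers square on the flat close 4.5 mm further. Lowest 10 mm: a round shoulder, 34 mm. It turns without stops against 0.06 N m of friction and stays where left.
- flat: The shaft's milled flat, turning with it: 17 mm wide, 46 mm tall, from 3 mm below the shaft's end. Origin on the face, 8.5 mm from the shaft's axis, 18 mm below its end. It faces along its -x axis, away from the shaft; z up. At the start it faces the drive's front within 0.7 rad.
- collar: Loose aluminium ring, 52 mm outside (51 mm between fingers), 30 mm high, bore 29 mm, 80 to 170 g, flat on the bench. A set screw sticks out along -x; grip it anywhere clear of that, best across y. The screw's tip stands in the bore 10 mm from the axis, 11 to 19 mm above the underside: it passes down the shaft only over the flat (within 0.3 rad). Origin: centre of its underside; z up.
- screw (a point): Outer end of the collar's set screw (10 mm head), on the collar's -x side, 32 mm from its axis, 15 mm above its underside.
- collar_top (a point): Centre of the collar's upper face, 30 mm above its underside.
- key_stand: Loose wooden block 42 x 42 x 30 mm with an upright T-handled hex key in it, 85 mm high in all, handle 61 mm across. It stands about 140 mm to the left (+y of the drive) or right (-y) of the shaft. Origin: centre of its underside.
- spacer: Loose plain spacer ring without a screw, 62 mm outer diameter, 34 mm bore, 12 mm high; not for this job. Origin: centre of its underside.
- jar: Small jar with a white cap, 48 mm in diameter, 60 mm high, on the side of the drive opposite the key. Origin: centre of its underside.
- flask: Conical glass flask, 80 mm wide, 124 mm high. Origin: centre of its underside.
- bottle: Amber bottle, 60 mm wide, 130 mm high. Origin: centre of its underside.
- cup: Green plastic beaker, 80 mm wide at the rim, 100 mm high. Origin: centre of its underside.
- dish: Glass dish, 90 mm wide, 16 mm high. Origin: centre of its underside.
Mind the look-alikes: they are no part of the job. Leave any turquoise look-alike of the collar alone.

How it is judged:
On the way:
1. the shaft's flat faces the key's side of the drive (within about 0.3 rad) with the fingers closed on the flat (contact force between the fingers and flat above 2 N and ((y of key_stand in the frame of drive above 0 m and y of flat in the frame of drive above 0.006 m and x of flat in the frame of drive between -0.0025 and 0.0025 m) or (y of key_stand in the frame of drive below 0 m and y of flat in the frame of drive below -0.006 m and x of flat in the frame of drive between -0.0025 and 0.0025 m))), for 0.2 s.
At the end, for the whole second after the job is handed in: The fingers grip the collar (over 2 N), still, upright within 0.12 rad, top flush with the shaft's end and centred within 4 mm each; its screw end is within 10 mm of pointing straight to the key's side of the drive, and the flat within 0.3 rad (((y of key_stand in the frame of drive above 0 m and y of flat in the frame of drive above 0.006 m and x of flat in the frame of drive between -0.0025 and 0.0025 m and y of screw in the frame of drive above 0.024 m and x of screw in the frame of drive between -0.01 and 0.01 m) or (y of key_stand in the frame of drive below 0 m and y of flat in the frame of drive below -0.006 m and x of flat in the frame of drive between -0.0025 and 0.0025 m and y of screw in the frame of drive below -0.024 m and x of screw in the frame of drive between -0.01 and 0.01 m)) and horizontal distance between collar_top and shaft_end below 0.004 m and z of collar_top in the frame of shaft_end between -0.004 and 0.004 m and angle between collar's own z axis and vertical below 0.12 rad and contact force between the fingers and collar above 2 N and linear speed of collar below 0.02 m/s); the arm keeps its last pose, push and grip.
It fails at once if the spacer ring is moved more than 25 mm (distance of spacer from where it was at the start of the episode above 0.025 m).
It fails at once if the key stand is moved more than 25 mm (distance of key_stand from where it was at the start of the episode above 0.025 m).
It fails at once if the jar is moved more than 25 mm (distance of jar from where it was at the start of the episode above 0.025 m).
It fails at once if the flask, bottle, cup or dish is moved more than 25 mm (distance of any of flask, bottle, cup, dish from where it was at the start of the episode above 0.025 m).
It also fails if it takes over 72 s, if anything falls off the work surface, if the arm or the gripper's body presses on something with over 40 N, if the wrist force passes 120 N, or if a joint passes its speed limit or range.

## Working session

There is one attempt and no reset: what is moved stays moved. The work goes in short steps, Python scripts to look and compute and a tool call to move; the robot and the scene stay as the last step left them, time stands still between calls to the robot, and variables do not carry over. Pictures are saved under pics/ and viewed, and the job is handed in when it is done.

Besides the shell and the picture viewer there is one more tool, called after "Request:" by a JSON object that holds its "api" and its "payload". step_arm: Moves the arm, as the interface text tells. Its arguments: {"type":"object","properties":{"plan":{"type":"array"},"jaw":{"type":"number"},"force":{"type":"number"}},"required":["plan"]}

```bash
ls; mkdir -p pics; cat > h.py <<'E'
import numpy as np, cv2, pickle
from workcell import bot
def snap(n,tag):
    f=bot.grab_frame(n); pickle.dump(f,open(f'pics/{tag}.pkl','wb')); cv2.imwrite(f'pics/{tag}.png',f['pixels']); return f
def load(tag): return pickle.load(open(f'pics/{tag}.pkl','rb'))
def ray(f,u,v):
    K=np.array(f['mtx']);d=np.array([(u-K[0,2])/K[0,0],(v-K[1,2])/K[1,1]]);p=d.copy()
    for _ in range(30): p=d/(1+f['k1']*(p@p))
    R=np.array(f['R']);t=np.array(f['t'])
    return -R.T@t, R.T@np.array([p[0],p[1],1])
def onz(f,u,v,z):
    c,d=ray(f,u,v); return c+d*(z-c[2])/d[2]
def proj(f,X):
    K=np.array(f['mtx']);c=np.array(f['R'])@np.array(X)+np.array(f['t']);p=c[:2]/c[2];p=p*(1+f['k1']*(p@p))
    return np.array([K[0,0]*p[0]+K[0,2],K[1,1]*p[1]+K[1,2]])
def crop(tag,u0,v0,u1,v1,out):
    im=cv2.imread(f'pics/{tag}.png')[v0:v1,u0:u1]; s=min(800/(u1-u0),600/(v1-v0)); cv2.imwrite(f'pics/{out}.png',cv2.resize(im,None,fx=s,fy=s,interpolation=cv2.INTER_CUBIC)); print(out,s)
E
python3 - <<'E'
from h import *
for n in ['side','top','wrist']:
    f=snap(n,n+'0'); print(n,np.round(-np.array(f['R']).T@f['t'],3),f['mtx'],f['k1'])
print(bot.observe(),bot.grip_point_offset)
E
```

```text
pics
side [-0.086  0.84   0.782] [[504.55843264   0.         274.60054251]
 [  0.         504.55843264 209.94259448]
 [  0.           0.           1.        ]] -0.18653642739855944
top [0.359 0.013 1.326] [[532.69669584   0.         280.90608964]
 [  0.         532.69669584 209.70733205]
 [  0.           0.           1.        ]] -0.17773621279030596
wrist [ 0.247 -0.578  0.373] [[363.01879904   0.         279.29655317]
 [  0.         363.01879904 205.5385416 ]
 [  0.           0.           1.        ]] -0.04683696964217644
{'clock': 0.15, 'qpos': array([ 1.20780839,  0.52188223, -0.03630998,  1.5998935 ,  0.021188  ,
        1.02110435, -0.11279666]), 'qd': array([-0.00142699, -0.00075018, -0.00091678, -0.00112805,  0.0001689 ,
        0.0010192 ,  0.00136612]), 'joint_efforts': array([ 2.57102023e-03, -9.27380633e+01,  1.98088557e+00, -3.70052361e+01,
        1.80657167e-02,  6.29755959e-03, -1.19133883e-04]), 'position': array([ 0.18033057, -0.59830282,  0.40424898]), 'tool_rot': array([ 3.14153253e+00,  9.00931047e-04, -1.27803851e+00]), 'force': array([ 0.12000175, -0.22678499, -1.05559789]), 'moment': array([ 0.02990693, -0.02940874,  0.03376625]), 'grip_width': 0.08529939071790602} 0.1547
```

View pics/top0.png

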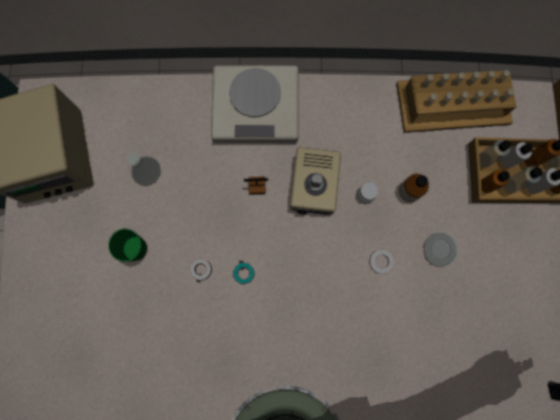

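View pics/side0.png

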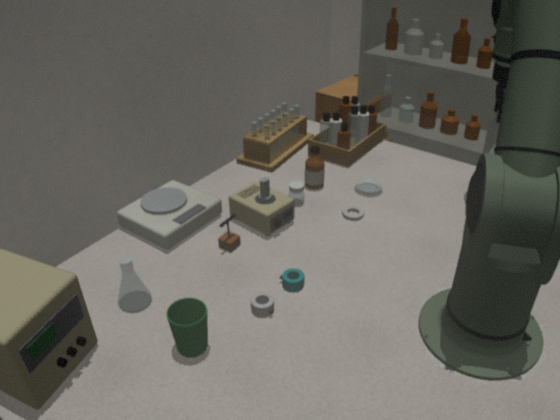

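View pics/wrist0.png

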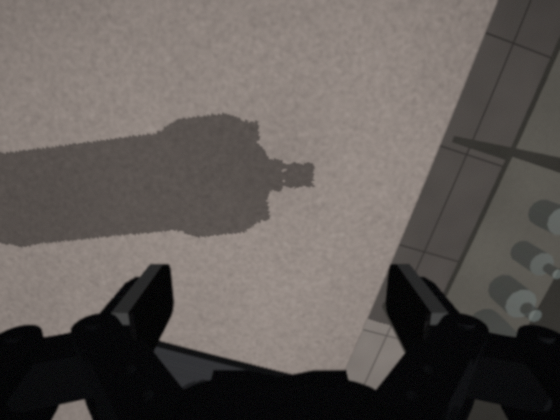

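Top view (up is +x, left is +y): the drive is at (316,180), the key at (257,185), which puts it on the drive's left (+y), and the jar at (369,192).

There are three ring candidates:
- **Silver ring (201,269):** has a screw at about (198,281).
- **Turquoise ring (243,273):** has a screw at (241,263), and is the look-alike.
- **White ring (381,261):** wide, flat and without a screw, so it is the spacer.

The silver one fits the collar. I'll confirm in enlarged crops.

```bash
python3 - <<'E'
from h import *
crop('top0',180,245,260,305,'c1'); crop('top0',280,140,352,220,'c2'); crop('side0',215,165,315,325,'c3')
f=load('top0')
for n,u,v,z in [('collar',201.5,268.5,.03),('key',257,188,.03),('shaft',316.5,181,.135)]: print(n,onz(f,u,v,z))
E
```

```text
c1 10.0
c2 7.5
c3 3.75
collar [0.42765239 0.20490802 0.03      ]
key [0.62819147 0.07179967 0.03      ]
shaft [ 0.62345721 -0.06897363  0.135     ]
```

View pics/c1.png

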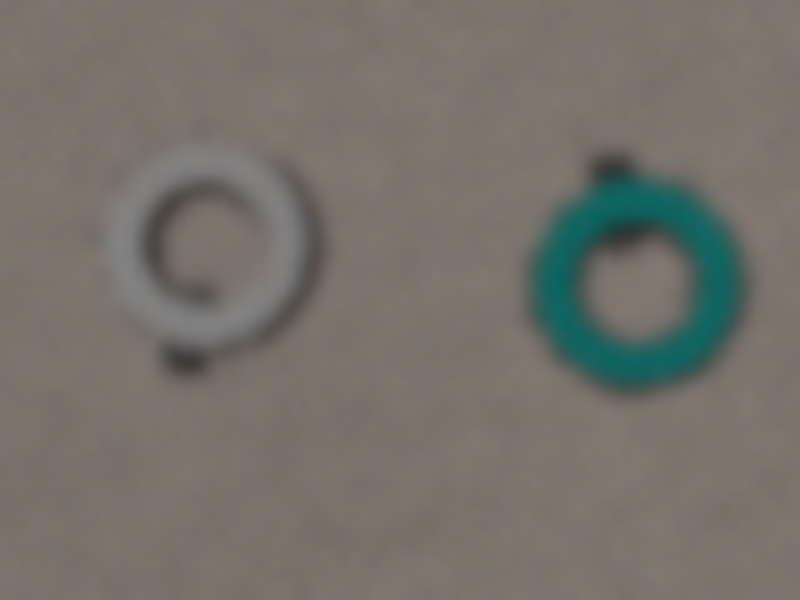

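View pics/c2.png

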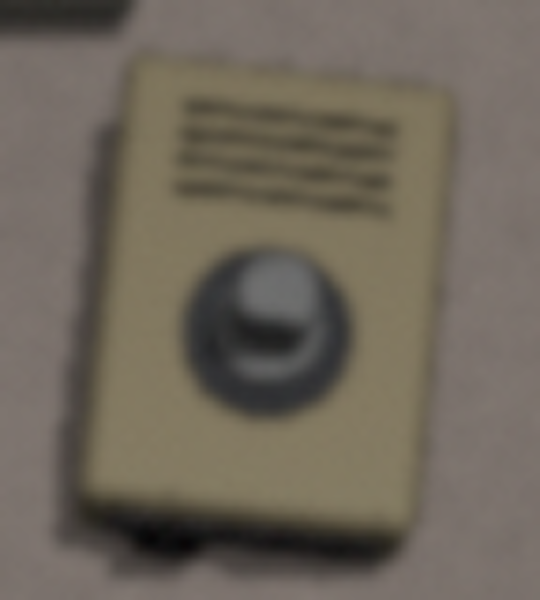

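View pics/c3.png

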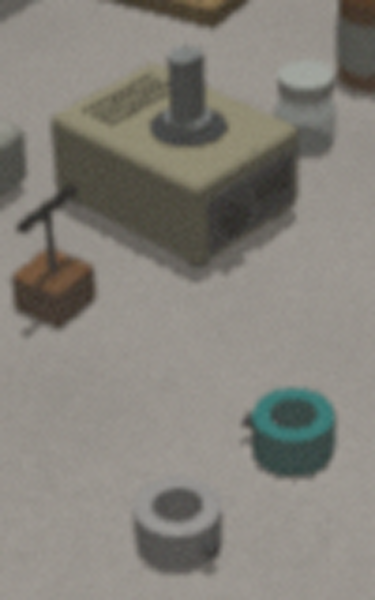

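The crops confirm it. The silver collar's screw points to -x and slightly +y, and the turquoise ring is the look-alike. Next, the numbers for the drive and collar.

```bash
python3 - <<'E'
from h import *
f=load('top0')
P=[onz(f,280+u/7.5,140+v/7.5,.075)[:2] for u,v in [(130,60),(452,88),(405,528),(85,492)]]
P=np.array(P);print(P)
TL,TR,BR,BL=P
ex=(TL+TR-BL-BR)/2; ey=(TL+BL-TR-BR)/2
print(np.linalg.norm(ex),np.linalg.norm(ey),np.arctan2(ex[1],ex[0]),np.arctan2(-ey[0],ey[1]))
yaw=(np.arctan2(ex[1],ex[0])+np.arctan2(-ey[0],ey[1]))/2
c=P.mean(0); e=np.array([np.cos(yaw),np.sin(yaw)]);print('yaw',yaw,'axis',c-0.015*e)
print('shaft',onz(f,280+277/7.5,140+287/7.5,.135))
print('shoulder',onz(f,280+267/7.5,140+333/7.5,.085))
a=onz(f,200.9,269.7,.03);b=onz(f,198.4,281.2,.015);print('collar',a,b,np.arctan2(*(a-b)[1::-1]))
# flat chord
p=onz(f,280+237/7.5,140+308/7.5,.132);q=onz(f,280+306/7.5,140+322/7.5,.132);print(p,q)
E
```

```text
[[ 0.7187975  -0.02707905]
 [ 0.71022278 -0.13173083]
 [ 0.56531428 -0.11445105]
 [ 0.5764036  -0.01263192]]
0.14452444828220523 0.10370259362840577 -0.10998477936019321 -0.09495242527814797
yaw -0.1024686023191706 axis [ 0.62776322 -0.06993887]
shaft [ 0.62988049 -0.07001706  0.135     ]
shoulder [ 0.62625516 -0.0702155   0.085     ]
collar [0.42471432 0.20631303 0.03      ] [0.39714006 0.21410116 0.015     ] -0.2752719677227885
[ 0.62389562 -0.05791325  0.132     ] [ 0.61964491 -0.07903381  0.132     ]
```

Request:
{"api": "step_arm", "payload": {"plan": [[[45,52.8,0,1.08],[45,52.8,0,1.08],[45,52.8,0,1.08],[45,52.8,0,1.08],[45,52.8,0,1.08],[45,52.8,0,1.08],[45,52.8,0,1.08],[45,52.8,0,1.08],[45,52.8,0,1.08],[45,52.8,0,1.08],[45,52.8,0,1.08],[45,52.8,0,1.08]]], "jaw": 0, "force": 60}}

```text
clock: 1.15
position: [0.5055, -0.2161, 0.4044]
tool_rot: [3.141, 0.001, -0.198]
force: [0.9, -0.3, -0.6]
grip_width: 0.0857
```

```bash
python3 - <<'E'
from h import *
f=snap('wrist','w1'); print(np.round(-np.array(f['R']).T@f['t'],3), proj(f,[.628,-.07,.135]))
E
```

```text
[ 0.519 -0.147  0.373] [437.23434285 -69.27323538]
```

View pics/w1.png

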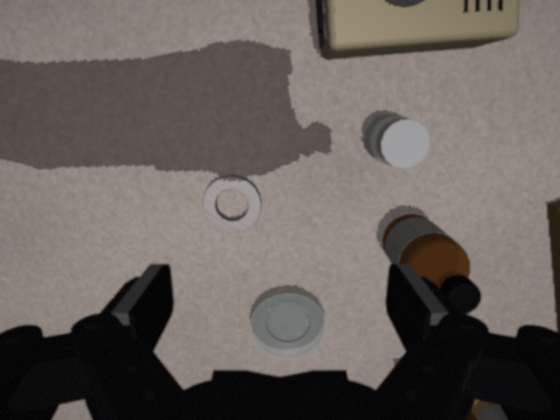

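Request:
{"api": "step_arm", "payload": {"plan": [[[7.5,6.5,-4,0],[7.5,6.5,-4,0],[7.5,6.5,-4,0],[7.5,6.5,-4,0],[7.5,6.5,-4,0]]]}}

```text
clock: 1.62
position: [0.5858, -0.1423, 0.3635]
tool_rot: [-3.137, 0.0, -0.187]
force: [-0.5, -1.2, 1.0]
grip_width: 0.0856
```

```bash
python3 - <<'E'
from h import *
f=snap('wrist','w2'); print(np.round(-np.array(f['R']).T@f['t'],3), proj(f,[.628,-.07,.135]))
E
```

```text
[ 0.599 -0.073  0.333] [333.13533769  86.62846179]
```

View pics/w2.png

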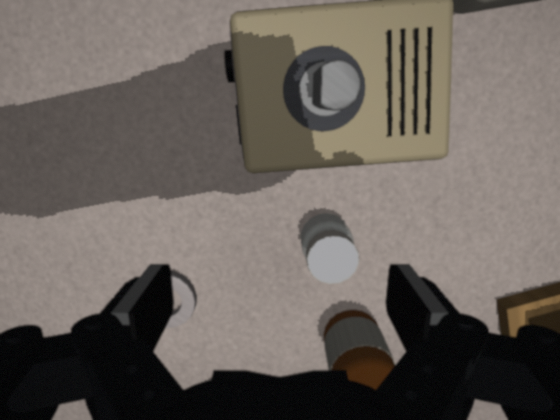

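```bash
python3 - <<'E'
from h import *
crop('w2',275,40,375,140,'c4')
E
```

```text
c4 6.0
```

View pics/c4.png

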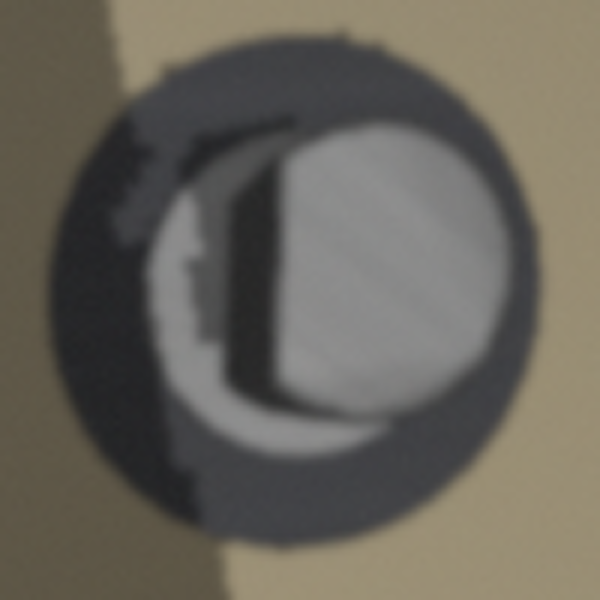

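```bash
python3 - <<'E'
from h import *
f=load('w2')
g=lambda u,v,z: onz(f,275+u/6,40+v/6,z)
print('shaft',g(365,268,.135)); print([np.linalg.norm(g(508,268,.135)-g(365,268,.135)),np.linalg.norm(g(365,125,.135)-g(365,412,.135))])
print('shoulder',g(297,0.5*(130+460),.085))
a=g(284,158,.135);b=g(277,385,.135);print(a,b,np.arctan2(-(a-b)[0],(a-b)[1]))
a=g(230,190,.086);b=g(225,378,.086);print(a,b,np.arctan2(-(a-b)[0],(a-b)[1]))
# drive edges z=.075
Q=[(236,13),(451,0),(449,158),(247,170)]
P=np.array([onz(f,u,v,.075)[:2] for u,v in Q]);print(P)
FL,BL,BR,FR=P
for a,b in[(FL,BL),(FR,BR)]: print('x',np.linalg.norm(b-a),np.arctan2(*(b-a)[::-1]))
for a,b in[(FR,FL),(BR,BL)]: print('y',np.linalg.norm(b-a),np.arctan2(-(b-a)[0],(b-a)[1]))
E
```

```text
shaft [ 0.6295325  -0.06928541  0.135     ]
[np.float64(0.012453861899104213), np.float64(0.023925197970969918)]
shoulder [ 0.62953997 -0.06972561  0.085     ]
[ 0.62404926 -0.05905536  0.135     ] [ 0.62044917 -0.07762214  0.135     ] -0.19152296099579053
[ 0.62404402 -0.05770388  0.086     ] [ 0.62029079 -0.07692524  0.086     ] -0.19283680317828455
[[ 0.58181181 -0.01166228]
 [ 0.72103367 -0.028826  ]
 [ 0.71180033 -0.13248525]
 [ 0.5673734  -0.11427433]]
x 0.14027587565230815 -0.1226642779867717
x 0.14557052344870536 -0.12542897582235352
y 0.10362287058895288 -0.13979095407263586
y 0.10406965968840928 -0.08883949090568855
```

```bash
python3 - <<'E'
from h import *
s=bot.observe();print(s['position'],s['tool_rot'],s['clock'])
print(np.array([.6317,-.0699,.267])-s['position'])
E
```

```text
[ 0.58513119 -0.14379659  0.36406712] [-3.13776583e+00 -2.59879711e-04 -1.89375095e-01] 1.6667
[ 0.04656881  0.07389659 -0.09706712]
```

Request:
{"api": "step_arm", "payload": {"plan": [[[4.65,7.4,-1,0],[4.65,7.4,-2,0],[4.65,7.4,-3,0],[4.65,7.4,-5,0],[4.65,7.4,-7,0],[4.65,7.4,-9,0],[4.65,7.4,-9.7,0],[4.65,7.4,-9.7,0],[4.65,7.4,-9.7,0]]]}}

```text
clock: 2.42
position: [0.6316, -0.0706, 0.2679]
tool_rot: [-3.138, -0.001, -0.19]
force: [-0.3, -0.2, -0.6]
grip_width: 0.0855
```

```bash
python3 - <<'E'
from h import *
snap('wrist','w3'); s=bot.observe();print(s['position'],s['tool_rot'],s['force'])
E
```

```text
[ 0.63184882 -0.07036148  0.26840717] [-3.13774707e+00 -1.72181407e-03 -1.90143897e-01] [0.20718837 0.78769242 0.38569232]
```

View pics/w3.png

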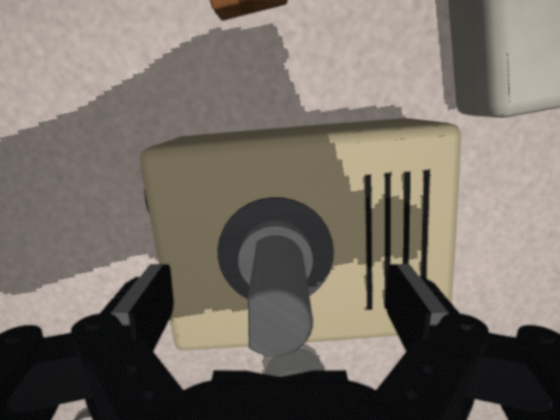

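The shaft's D section (columns 248–313) sits centred between the pads (172 and 388). Closing now.

Request:
{"api": "step_arm", "payload": {"plan": [[[0,0,0,0],[0,0,0,0],[0,0,0,0],[0,0,0,0],[0,0,0,0],[0,0,0,0],[0,0,0,0],[0,0,0,0]]], "jaw": 1, "force": 60}}

```text
clock: 3.13
position: [0.6318, -0.0703, 0.2687]
tool_rot: [-3.138, -0.002, -0.19]
force: [-1.8, -0.2, 5.8]
grip_width: 0.0201
```

Grip width is 20 mm, so the fingers are square on the flat. Now turning about -1.49 rad while following the shaft axis.

Request:
{"api": "step_arm", "payload": {"plan": [[[-0.01,-0.02,0,-0.12],[-0.02,-0.05,0,-0.24],[-0.03,-0.07,0,-0.36],[-0.05,-0.1,0,-0.48],[-0.06,-0.12,0,-0.6],[-0.08,-0.13,0,-0.72],[-0.1,-0.15,0,-0.84],[-0.13,-0.16,0,-0.96],[-0.15,-0.17,0,-1.08],[-0.18,-0.18,0,-1.2],[-0.2,-0.18,0,-1.32],[-0.23,-0.18,0,-1.44]]]}}

```text
clock: 4.13
position: [0.6296, -0.0716, 0.2688]
tool_rot: [-3.138, -0.001, -1.635]
force: [-0.1, 2.1, -1.9]
grip_width: 0.0206
```

Request:
{"api": "step_arm", "payload": {"plan": [[[0,0,0,-0.08],[0,0,0,-0.08],[0,0,0,-0.08],[0,0,0,-0.08]]]}}

```text
clock: 4.47
position: [0.6295, -0.0716, 0.2688]
tool_rot: [-3.138, -0.001, -1.712]
force: [-2.0, -0.1, 1.8]
grip_width: 0.0204
```

```bash
python3 - <<'E'
from h import *
snap('wrist','w4');snap('top','t4'); s=bot.observe();print(s['position'],s['tool_rot'],s['force'],s['moment'],s['qpos'],s['grip_width'])
crop('t4',270,130,370,230,'c5')
E
```

```text
[ 0.62951743 -0.07160397  0.26876123] [-3.13795783e+00 -8.29607127e-04 -1.71335072e+00] [-1.97667431 -0.12585802  2.34511386] [-0.04403556  0.41202293  0.10465697] [ 1.17626135e-04  6.95902524e-01  2.91644482e-02  1.68393250e+00
 -2.53475560e-02  7.58617474e-01 -1.67251057e+00] 0.020416333226714205
c5 6.0
```

View pics/w4.png

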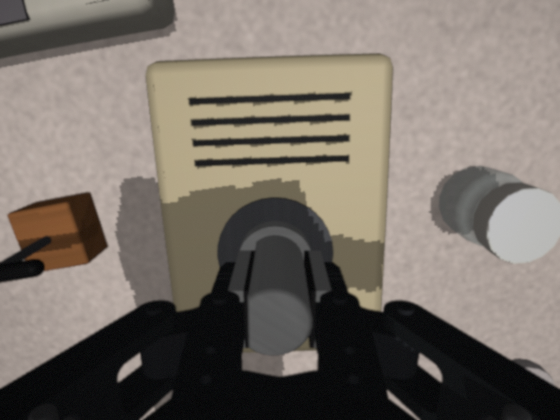

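```bash
python3 - <<'E'
from h import *
f=load('w4')
for a,b in[((190,101),(350,96)),((192,123),(349,117)),((194,143),(349,138)),((196,163),(349,159)),((158,66),(385,58))]:
    p=onz(f,*a,.075);q=onz(f,*b,.075);d=p-q;print(np.arctan2(-d[0],d[1]))
for a,b in[((387,310),(392,70)),((173,300),(148,75))]:
    p=onz(f,*a,.075);q=onz(f,*b,.075);d=q-p;print(np.arctan2(d[1],d[0]))
print(f['R'])
E
```

```text
-0.11193194817278494
-0.10467989390698966
-0.11003217529881436
-0.11569938478597382
-0.10863940470325417
-0.07983990956586254
-0.12026699195829696
[[-0.1409845  -0.99000979  0.0019949 ]
 [-0.95261601  0.1362074   0.27197478]
 [-0.26952942  0.03644385 -0.96230231]]
```

The drive yaw is -0.11 and the flat now faces 1.43, against a target of 1.46. That is well within tolerance, and the fingers have held it for over 0.3 s. Opening and rising.

Request:
{"api": "step_arm", "payload": {"plan": [[[0,0,0,0.03],[0,0,0,0.03],[0,0,0,0.03],[0,0,0,0.03]]]}}

```text
clock: 4.9
position: [0.6295, -0.0717, 0.2688]
tool_rot: [-3.138, -0.001, -1.684]
force: [-0.2, 0.5, 0.4]
grip_width: 0.0208
```

Request:
{"api": "step_arm", "payload": {"plan": [[[0,0,0,0],[0,0,0,0],[0,0,0,0],[0,0,0,0],[0,0,0,0],[0,0,3,0],[0,0,6,0],[0,0,9,0],[0,0,10,0],[0,0,10,0]]], "jaw": 0}}

```text
clock: 5.73
position: [0.6301, -0.0718, 0.3718]
tool_rot: [-3.133, -0.0, -1.684]
force: [0.5, -0.9, -0.3]
grip_width: 0.0854
```

```bash
python3 - <<'E'
from h import *
f=snap('wrist','w5'); s=bot.observe();print(s['position'],s['tool_rot'],s['grip_width'],s['clock'])
print(proj(f,[.6296,-.0695,.135]))
E
```

```text
[ 0.6296863  -0.07167507  0.36981822] [-3.13570463e+00 -4.75549197e-04 -1.68373495e+00] 0.08521598466730469 5.7833
[275.88721626 227.31141113]
```

View pics/w5.png

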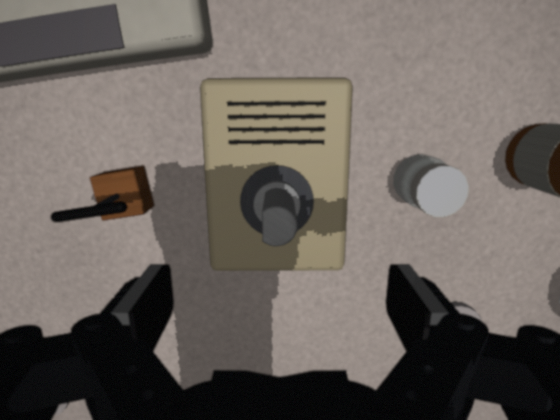

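Only the dark flat's edge shows, on the key side, so the shaft is as intended. Moving over the collar.

Request:
{"api": "step_arm", "payload": {"plan": [[[-2,2.7,0,0.12],[-4,5.4,0,0.24],[-6,8.1,0,0.36],[-8,10.8,0,0.48],[-10,13.5,0,0.6],[-12,16.2,0,0.72],[-14,18.9,0,0.84],[-16,21.6,0,0.96],[-18,24.3,0,1.08],[-20,27,0,1.2],[-20.5,27.8,0,1.32],[-20.5,27.8,0,1.44]]]}}

```text
clock: 6.78
position: [0.4227, 0.2087, 0.369]
tool_rot: [-3.136, 0.001, -0.233]
force: [0.2, 0.0, 0.3]
grip_width: 0.0854
```

Request:
{"api": "step_arm", "payload": {"plan": [[[0,0,0,0.12],[0,0,0,0.24],[0,0,-1,0.36],[0,0,-2,0.48],[0,0,-3,0.6],[0,0,-4,0.72],[0,0,-5,0.84],[0,0,-5,0.96],[0,0,-5,1.08],[0,0,-5,1.2],[0,0,-5,1.32],[0,0,-5,1.44]]]}}

```text
clock: 7.78
position: [0.4223, 0.2086, 0.318]
tool_rot: [-3.134, 0.002, 1.213]
force: [-0.1, 0.2, -0.3]
grip_width: 0.0853
```

```bash
python3 - <<'E'
from h import *
f=snap('wrist','w6'); s=bot.observe();print(s['position'],s['tool_rot'],s['grip_width'],s['clock'],s['qpos'])
print(proj(f,[.4247,.2063,.03]))
E
```

```text
[0.42238703 0.20850459 0.31791454] [-3.13376780e+00  1.91629757e-03  1.22233740e+00] 0.08553096307842384 7.8333 [-0.02749657  0.49263459 -0.71932681  2.04707713  0.45527009  0.77018222
  0.19780999]
[277.99451787 207.52785486]
```

View pics/w6.png

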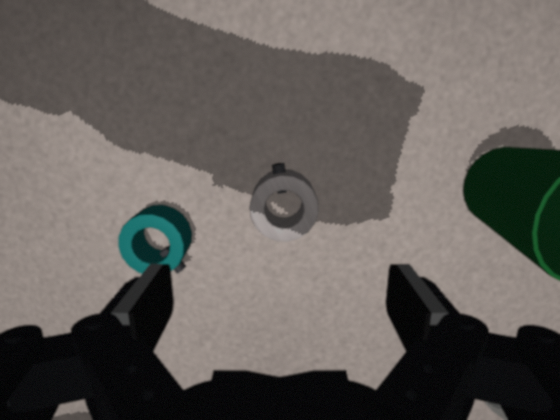

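```bash
python3 - <<'E'
from h import *
crop('w6',240,150,330,250,'c6')
E
```

```text
c6 6.0
```

View pics/c6.png

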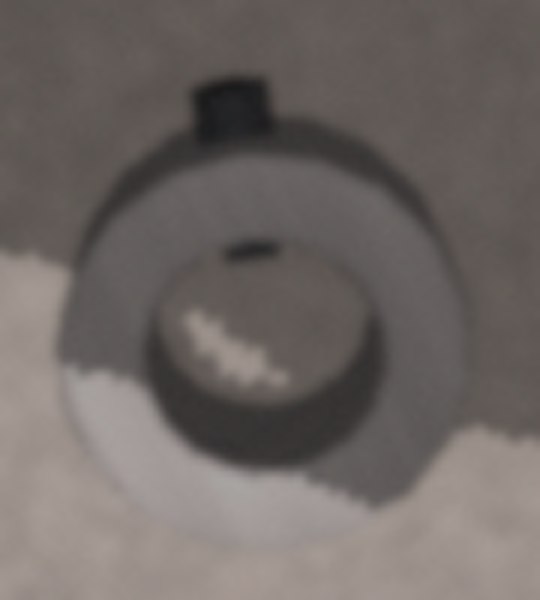

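```bash
python3 - <<'E'
from h import *
f=load('w6'); g=lambda u,v,z: onz(f,240+u/6,150+v/6,z)
a=g(265.5,353,.03);print(a,g(62,351,.03)-g(465,351,.03))
b=g(231,88,.018);print(b,np.linalg.norm((b-a)[:2]),'yaw',np.arctan2(*(a-b)[1::-1]))
t=g(250,252,.019);print('tip',np.arctan2(*(a-t)[1::-1]),np.linalg.norm((t-a)[:2]))
s=bot.observe();print(s['position'],s['tool_rot'][2])
E
```

```text
[0.42725222 0.21027488 0.03      ] [-0.01733527 -0.04646204  0.        ]
[0.39680132 0.21708806 0.018     ] 0.03120379542869292 yaw -0.22011798208720704
tip -0.17417247341084288 0.010321127491229322
[0.42238703 0.20850459 0.31791454] 1.2223374038737673
```

```bash
python3 - <<'E'
from h import *
f=load('w6'); c,_=ray(f,280,205); s=bot.observe()
# find along rays of left tip(172,265)/right(388,265) where separation = .0855
for (l,r,w,tag) in [((172,266),(388,266),.0855,'w6'),((249,250),(307,250),.0204,'w4')]:
    f=load(tag);c,dl=ray(f,*l);_,dr=ray(f,*r);k=w/np.linalg.norm(dl-dr);p=c+k*(dl+dr)/2
    print(tag,c[2],p, k)
f=load('w4');
E
python3 - <<'E'
import sys;sys.path.insert(0,'.')
import os;os.chdir('.')
from h import *
crop('w4',200,230,360,370,'c7')
E
```

```text
w6 0.28757816218794086 [0.41425341 0.21189863 0.15628439] 0.1429037938908985
w4 0.23806569555961757 [ 0.64964833 -0.07383089  0.11957235] 0.1275541150054324
c7 4.285714285714286
```

View pics/c7.png

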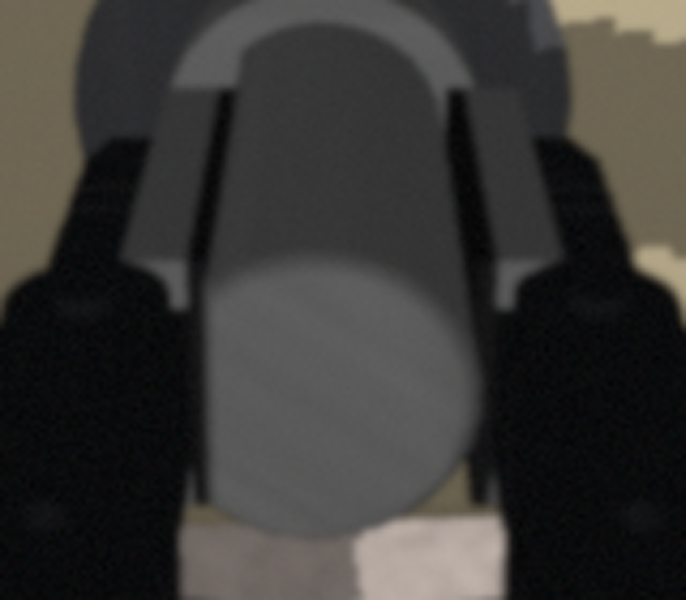

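Wrist and top views disagree on the collar by about 4 mm. The wrist view agreed with where the shaft grip really was, so I'm using it: collar at (0.427, 0.210), yaw about -0.21.

Request:
{"api": "step_arm", "payload": {"plan": [[[0.48,0.15,-2,0.1],[0.48,0.15,-5,0.14],[0.48,0.15,-8,0.14],[0.48,0.15,-10,0.14],[0.48,0.15,-10,0.14],[0.48,0.15,-10,0.14]]]}}

```text
clock: 8.33
position: [0.4266, 0.2102, 0.2172]
tool_rot: [-3.131, 0.003, 1.361]
force: [0.7, 0.2, 0.6]
grip_width: 0.0854
```

```bash
python3 - <<'E'
from h import *
f=snap('wrist','w7'); s=bot.observe();print(s['position'],s['tool_rot'],s['grip_width'],s['clock'])
E
```

```text
[0.42699477 0.21031588 0.21826073] [-3.13294435e+00  1.92010906e-03  1.36143222e+00] 0.0853516695483514 8.3833
```

View pics/w7.png

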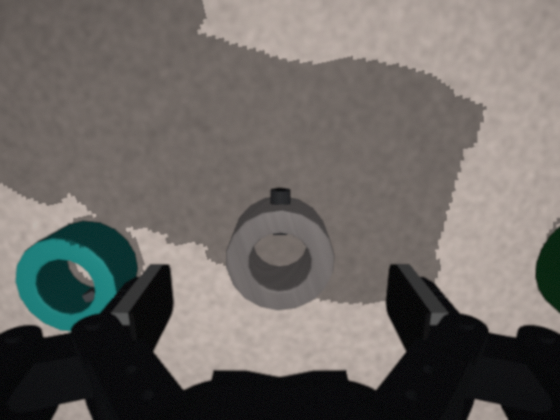

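```bash
python3 - <<'E'
from h import *
f=load('w7')
a=onz(f,279.5,257,.03);b=onz(f,62,285,.03);s=bot.observe();print(a,b,s['position'])
for q in(a,b):
    d=(q-s['position'])[:2];y=s['tool_rot'][2];print('tool x',d@[np.cos(y),np.sin(y)],'y',d@[np.sin(y),-np.cos(y)])
E
```

```text
[0.42462196 0.21035514 0.03      ] [0.41762456 0.10312228 0.03      ] [0.42699477 0.21031588 0.21826073]
tool x -0.00045475536354516705 y -0.0023291562277621683
tool x -0.10680032738092356 y 0.013113298486242974
```

Request:
{"api": "step_arm", "payload": {"plan": [[[-0.15,0,-1.5,0],[-0.15,0,-3,0],[-0.15,0,-4,0],[-0.15,0,-4.5,0],[-0.15,0,-4.5,0],[-0.15,0,-4.5,0]]]}}

```text
clock: 8.88
position: [0.4257, 0.2105, 0.1739]
tool_rot: [-3.133, 0.002, 1.361]
force: [0.3, 0.4, 0.9]
grip_width: 0.0855
```

Request:
{"api": "step_arm", "payload": {"plan": [[[0,0,0,0],[0,0,0,0],[0,0,0,0],[0,0,0,0],[0,0,0,0],[0,0,0,0]]], "jaw": 1, "force": 50}}

```text
clock: 9.38
position: [0.4258, 0.2105, 0.1745]
tool_rot: [-3.134, 0.001, 1.361]
force: [-2.1, -2.4, 13.9]
grip_width: 0.0496
```

```bash
python3 - <<'E'
from h import *
f=snap('wrist','w8'); s=bot.observe();print(s['position'],s['tool_rot'],s['grip_width'],s['clock'],s['force'])
E
```

```text
[0.42580908 0.21053642 0.1745407 ] [-3.13427453e+00  1.33538776e-03  1.36099638e+00] 0.04987544428976789 9.4333 [-1.18071662 -1.84331569 13.91598299]
```

View pics/w8.png

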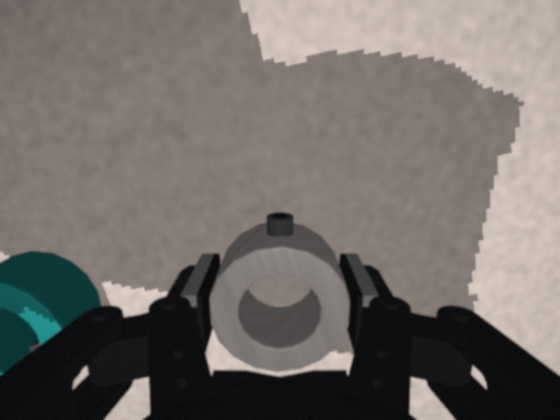

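Request:
{"api": "step_arm", "payload": {"plan": [[[0,0,2,0],[0,0,5,0],[0,0,9,0],[0,0,13,0],[0,0,17,0],[0,0,18.5,0],[0,0,18.5,0],[0,0,18.5,0]]]}}

```text
clock: 10.1
position: [0.4259, 0.2102, 0.3602]
tool_rot: [-3.136, 0.001, 1.36]
force: [-0.3, -0.3, -1.6]
grip_width: 0.0498
```

```bash
python3 - <<'E'
from h import *
f=snap('wrist','w9'); s=bot.observe();print(s['position'],s['tool_rot'],s['grip_width'],s['clock'],s['force'])
for t in('w8','w9'): crop(t,200,190,360,390,'k'+t)
a=cv2.imread('pics/kw8.png');b=cv2.imread('pics/kw9.png');c=np.hstack([a,b]);k=800/c.shape[1];cv2.imwrite('pics/c8.png',cv2.resize(c,None,fx=k,fy=k));print(a.shape,k)
E
```

```text
[0.42569443 0.21014003 0.35924126] [-3.13443305e+00  1.81642562e-03  1.36058027e+00] 0.04969445319006692 10.15 [ 0.11972805 -0.34062903 -1.13536353]
kw8 3.0
kw9 3.0
(600, 480, 3) 0.8333333333333334
```

View pics/c8.png

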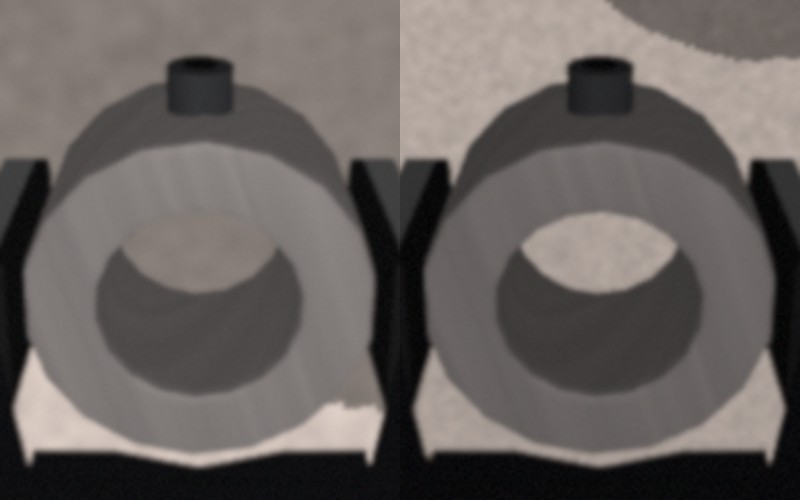

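```bash
python3 - <<'E'
from h import *
f=load('w9'); pos=np.array([.42569,.21014,.35924]);y=1.3606
zt=pos[2]-.1745+.03
g=lambda u,v,z=zt: onz(f,200+u/2.5,190+v/2.5,z)
ex=np.array([np.cos(y),np.sin(y)]);ey=np.array([np.sin(y),-np.cos(y)])
for n,L,R,T,B in[('bore',(96,304),(302,304),(199,212),(199,396)),('out',(25,297),(375,297),(199,142),(199,453))]:
    p=[g(*q)[:2]-pos[:2] for q in(L,R,T,B)]
    print(n,'x',[round(float(q@ex)*1e3,1) for q in p],'y',[round(float(q@ey)*1e3,1) for q in p])
s=g(200,65,zt-.013)[:2]-pos[:2];print('screw',s@ex,s@ey)
E
```

```text
bore x [-14.4, 15.2, 0.4, 0.4] y [2.1, 2.0, -12.6, 17.7]
out x [-24.6, 25.7, 0.4, 0.4] y [1.0, 0.9, -23.0, 28.0]
screw 0.0005507721307991854 -0.02993178947582682
```

```bash
python3 - <<'E'
from h import *
crop('w3',230,270,330,370,'c9')
f=load('w4'); pos=np.array([.62952,-.0716,.26876]);y=-1.7134
g=lambda u,v,z=.135: onz(f,200+u/4.2857,230+v/4.2857,z)
ex=np.array([np.cos(y),np.sin(y)]);ey=np.array([np.sin(y),-np.cos(y)])
for q in[(207,397),(478,397),(330,258),(330,537)]:
    p=g(*q)[:2]-pos[:2];print(p@ex*1e3,p@ey*1e3)
E
```

```text
c9 6.0
-10.324027749036933 -1.1222529060047137
10.323742181412442 -1.117175196310974
-0.9458424859591983 -12.987660157520274
-0.9643370044252031 11.604627666498793
```

View pics/c9.png

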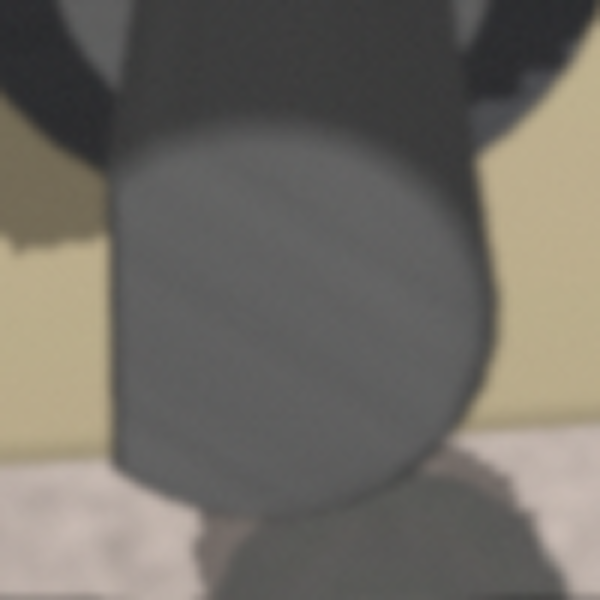

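Request:
{"api": "step_arm", "payload": {"plan": [[[2,-2.7,0,-0.12],[4,-5.4,0,-0.24],[6,-8.1,0,-0.36],[8,-10.8,0,-0.48],[10,-13.5,0,-0.6],[12,-16.2,0,-0.72],[14,-18.9,0,-0.84],[16,-21.6,0,-0.96],[18,-24.3,0,-1.08],[20,-27,0,-1.2],[20.4,-27.7,0,-1.32],[20.4,-27.7,0,-1.44]]]}}

```text
clock: 11.15
position: [0.6303, -0.0697, 0.3567]
tool_rot: [-3.136, 0.005, -0.089]
force: [-0.1, 1.0, -1.6]
grip_width: 0.0499
```

Request:
{"api": "step_arm", "payload": {"plan": [[[0,0,-0.5,-0.05],[0,0,-1,-0.05],[0,0,-1.5,-0.05],[0,0,-1.5,-0.05]]]}}

```text
clock: 11.48
position: [0.6299, -0.0693, 0.3397]
tool_rot: [-3.136, 0.007, -0.136]
force: [-0.2, 0.3, -1.5]
grip_width: 0.0498
```

```bash
python3 - <<'E'
from h import *
f=snap('wrist','w10');f2=snap('side','s10'); s=bot.observe();print(s['position'],s['tool_rot'],s['grip_width'],s['clock'],s['force'])
print(proj(f,[.6296,-.0695,.135]))
crop('w10',200,190,360,390,'c10')
print(proj(f2,[.6296,-.0695,.135])); crop('s10',215,140,315,240,'c11')
E
```

```text
[ 0.63023401 -0.06945647  0.34113617] [-3.13579028  0.00561387 -0.13666258] 0.049941031868544886 11.5833 [ 0.56315741 -0.50986049 -0.6115358 ]
[281.65616102 246.07067374]
c10 3.0
[264.23920248 178.96660988]
c11 6.0
```

View pics/c10.png

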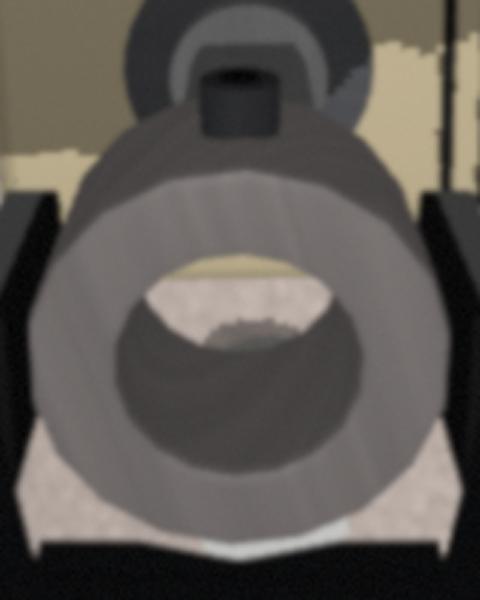

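View pics/c11.png

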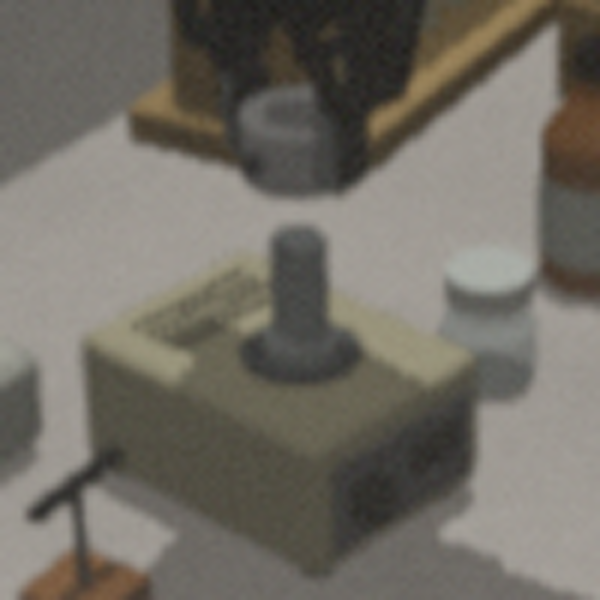

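```bash
cat > ov.py <<'E'
from h import *
def overlay(tag,out,u0,v0,u1,v1,items,s=6):
    f=load(tag);im=cv2.resize(f['pixels'][v0:v1,u0:u1],None,fx=s,fy=s,interpolation=cv2.INTER_CUBIC)
    for X,r,col in items:
        P=np.array([(proj(f,np.array(X)+r*np.array([np.cos(a),np.sin(a),0]))-[u0-.5,v0-.5])*s for a in np.linspace(0,6.3,60)])
        cv2.polylines(im,[P.astype(np.int32)],True,col,1)
    cv2.imwrite(f'pics/{out}.png',im)
E
python3 - <<'E'
from ov import *
pos=np.array([.63023,-.06946,.34114]);y=-.1367;ey=np.array([np.sin(y),-np.cos(y),0])
sh=[.6296,-.0695,.135]; it=[(sh,.013,(0,255,0)),([*sh[:2],.085],.017,(0,255,0))]
c=pos+.0027*ey;zb=pos[2]-.1745
for z in(zb,zb+.03): it.append(([c[0],c[1],z],.026,(0,0,255)))
overlay('s10','o1',225,145,305,215,it,8)
overlay('w10','o2',200,180,360,330,it,4)
E
```

```text
(no output)
```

View pics/o1.png

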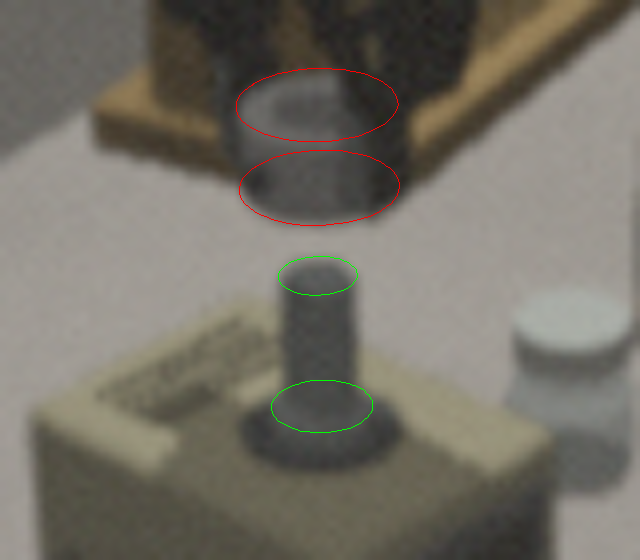

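View pics/o2.png

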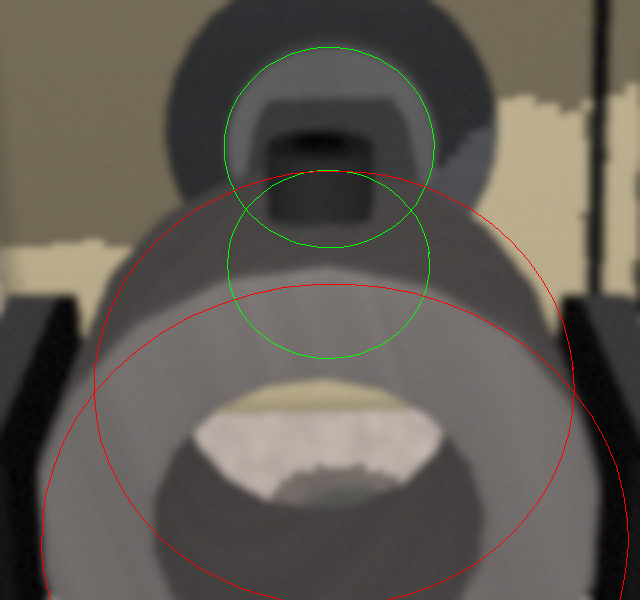

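```bash
cat >> ov.py <<'E'
from scipy.spatial.transform import Rotation as Ro
def toolR(r): return Ro.from_euler('xyz',r).as_matrix()
def intool(f,u,v,d,pos,rot):
    # point on ray at tool depth d, in tool frame
    R=toolR(rot);c,dr=ray(f,u,v);c=R.T@(c-pos);dr=R.T@dr
    return c+dr*(d-c[2])/dr[2]
E
python3 - <<'E'
from ov import *
P9=(np.array([.42569,.21014,.35924]),[-3.13443,.00182,1.36058])
P10=(np.array([.63023,-.06946,.34114]),[-3.13579,.00561,-.13666])
P4=(np.array([.62952,-.07160,.26876]),[-3.13796,-.00083,-1.71335])
for t,P,org,s in [('w9',P9,(200,190),2.5),('w10',P10,(200,190),3)]:
    f=load(t)
    pts={'w9':[(96,304),(302,304),(199,212),(199,396),(25,297),(375,297),(199,142),(199,453)],'w10':[(115,362),(361,362),(240,255),(240,474),(30,358),(447,358),(240,170),(240,542)]}[t]
    for d in(.1445,.148): print(t,d,[np.round(intool(f,org[0]+u/s-.5+.5/s,org[1]+v/s-.5+.5/s,d,*P)[:2]*1e3,1).tolist() for u,v in pts])
f=load('w4');print([np.round(intool(f,200+u/4.2857,230+v/4.2857,.1338,*P4)[:2]*1e3,1).tolist() for u,v in[(207,397),(478,397),(330,258),(330,537)]])
print(toolR(P4[1]).T@(np.array([.6296,-.0695,.135])-P4[0]))
print(toolR(P10[1]).T@(np.array([.6296,-.0695,.135])-P10[0]), toolR(P10[1])[:,2])
E
```

```text
w9 0.1445 [[-14.3, 3.0], [15.4, 3.0], [0.6, -11.7], [0.6, 18.7], [-24.4, 1.9], [25.9, 1.9], [0.6, -22.2], [0.6, 29.1]]
w9 0.148 [[-14.7, 5.2], [15.8, 5.2], [0.6, -9.9], [0.6, 21.4], [-25.2, 4.0], [26.6, 4.1], [0.6, -20.7], [0.5, 32.1]]
w10 0.1445 [[-15.1, 0.3], [13.8, 0.3], [-0.4, -13.6], [-0.4, 15.9], [-25.1, -0.1], [23.9, -0.3], [-0.4, -24.0], [-0.4, 26.0]]
w10 0.148 [[-15.5, 2.5], [14.2, 2.5], [-0.4, -11.8], [-0.4, 18.6], [-25.8, 2.0], [24.6, 1.9], [-0.4, -22.6], [-0.4, 29.0]]
[[-10.4, -0.6], [10.2, -0.6], [-1.1, -12.5], [-1.1, 12.2]]
[-0.00220108  0.00070506  0.13375654]
[0.00053777 0.00132161 0.20613603] [-0.00476705  0.00651278 -0.99996743]
```

```bash
python3 - <<'E'
from ov import *
for i in range(2):
    s0=bot.observe();f=snap('wrist',f'w11{i}')
    R=toolR(s0['tool_rot']);c=-np.array(f['R']).T@f['t']
    print(s0['position'],s0['tool_rot'],'cam in tool',R.T@(c-s0['position']), Ro.from_matrix(np.array(f['R'])@R).as_euler('xyz'))
    print([np.round(intool(f,200+u/3-.5+.5/3,190+v/3-.5+.5/3,.1445,s0['position'],s0['tool_rot'])[:2]*1e3,1).tolist() for u,v in [(115,362),(361,362),(240,255),(240,474),(30,358),(447,358),(240,170),(240,542)]])
f=load('w9');R=toolR([-3.13443,.00182,1.36058]);print(R.T@(-np.array(f['R']).T@f['t']-[.42569,.21014,.35924]),Ro.from_matrix(np.array(f['R'])@R).as_euler('xyz'))
f=load('w4');R=toolR([-3.13796,-.00083,-1.71335]);print(R.T@(-np.array(f['R']).T@f['t']-[.62952,-.07160,.26876]),Ro.from_matrix(np.array(f['R'])@R).as_euler('xyz'))
a=load('w110')['pixels'].astype(int);b=load('w10')['pixels'].astype(int);print(abs(a-b).mean())
print(s0['qd'],s0['force'])
E
```

```text
[ 0.63023401 -0.06945647  0.34113617] [-3.13579028  0.00561387 -0.13666258] cam in tool [ 9.19475664e-05 -7.02234414e-02  3.09380465e-02] [ 2.79570942e-01  3.64533047e-04 -4.25230552e-05]
[[-14.7, 1.3], [14.6, 1.3], [0.2, -12.8], [0.2, 17.0], [-24.8, 0.8], [24.8, 0.8], [0.2, -23.3], [0.2, 27.3]]
[ 0.63029793 -0.06954327  0.3415257 ] [-3.13574729  0.00498311 -0.13719519] cam in tool [ 0.00011893 -0.07022836  0.03091438] [ 2.79574584e-01  3.15114136e-04 -5.37731833e-05]
[[-14.7, 1.3], [14.6, 1.3], [0.2, -12.8], [0.2, 17.1], [-24.8, 0.8], [24.8, 0.8], [0.2, -23.3], [0.2, 27.3]]
[ 0.00059642 -0.06951455  0.03010332] [ 2.80021832e-01  1.29167164e-04 -4.55081273e-04]
[-0.00051155 -0.06986958  0.03094791] [ 0.27907572 -0.00141951  0.00073941]
2.815984977324263
[ 0.00097941 -0.00794645  0.00309853 -0.00500225 -0.00172279  0.0001053
 -0.00484002] [-0.74952574  0.27089983 -0.46788557]
```

```bash
python3 - <<'E'
from ov import *
G=[(np.array([.6318,-.0703,.2687]),[-3.1378,-.0018,-.19]),(np.array([.6295,-.0717,.2688]),[-3.138,-.0009,-1.684])]
A=[];B=[]
for p,r in G:
    R=toolR(r); base=p+R@np.array([-.00225,0,.145]); A.append(R[:2,0]);B.append(R[:2,0]@base[:2])
ax=np.linalg.solve(A,B);print('axis',ax)
for p,r in G: print('tool y of axis',toolR(r).T@(np.array([*ax,.1237])-p))
# shaft measured in frames by image using fixed mount
M=(np.array([.0001,-.0702,.0309]),Ro.from_euler('xyz',[.2796,.0003,0]).as_matrix())
def mt(f,u,v,d):
    K=np.array(f['mtx']);g=dict(f);c,dr=ray({**f,'R':np.eye(3),'t':np.zeros(3)},u,v)
    dr=M[1].T@dr; return M[0]+dr*(d-M[0][2])/dr[2]
f=load('w4');print('w4',[np.round(mt(f,200+u/4.2857-.4,230+v/4.2857-.4,.1338)[:2]*1e3,1).tolist() for u,v in[(207,397),(478,397),(330,258),(330,537)]])
f=load('w3');print('w3',[np.round(mt(f,230+u/6-.4,270+v/6-.4,.1334)[:2]*1e3,1).tolist() for u,v in[(115,319),(495,319),(290,120),(290,518)]])
s=bot.observe();R=toolR([-3.1358,.0053,-.137])
print('collar now',s['position']+R@[0,.002,.1595], R[:,2])
E
```

```text
axis [ 0.62990666 -0.06961308]
tool y of axis [-0.00225     0.00023294  0.14499634]
tool y of axis [-0.00225009  0.00035297  0.1450977 ]
w4 [[-10.2, -1.0], [10.5, -1.0], [-0.8, -12.9], [-0.8, 11.8]]
w3 [[-9.9, -1.0], [10.7, -1.0], [-0.4, -13.2], [-0.4, 11.9]]
collar now [ 0.62939169 -0.07057874  0.18231219] [-0.00445912  0.00646216 -0.99996918]
```

Request:
{"api": "step_arm", "payload": {"plan": [[[0.05,0.14,-0.8,0.027],[0.05,0.14,-1.6,0.027],[0.05,0.14,-2.5,0.027],[0.05,0.14,-2.5,0.027],[0.05,0.14,-2.5,0.027],[0.05,0.14,-2.5,0.027]]]}}

```text
clock: 12.18
position: [0.6309, -0.0682, 0.3168]
tool_rot: [-3.136, 0.005, -0.111]
force: [0.7, 0.2, -1.0]
grip_width: 0.05
```

```bash
python3 - <<'E'
from ov import *
snap('side','s12');snap('wrist','w12')
s=bot.observe();R=toolR(s['tool_rot']);print(s['position'],s['tool_rot'],'collar',s['position']+R@[0,.0024,.1595],s['force'])
crop('w12',200,190,360,310,'c12')
crop('s12',225,145,305,205,'c13')
E
```

```text
[ 0.63097871 -0.06820294  0.3171085 ] [-3.13572508  0.00401612 -0.11073195] collar [ 0.63018023 -0.06958727  0.15759845] [ 0.45243732 -0.6310045  -0.83452204]
c12 5.0
c13 10.0
```

View pics/c12.png

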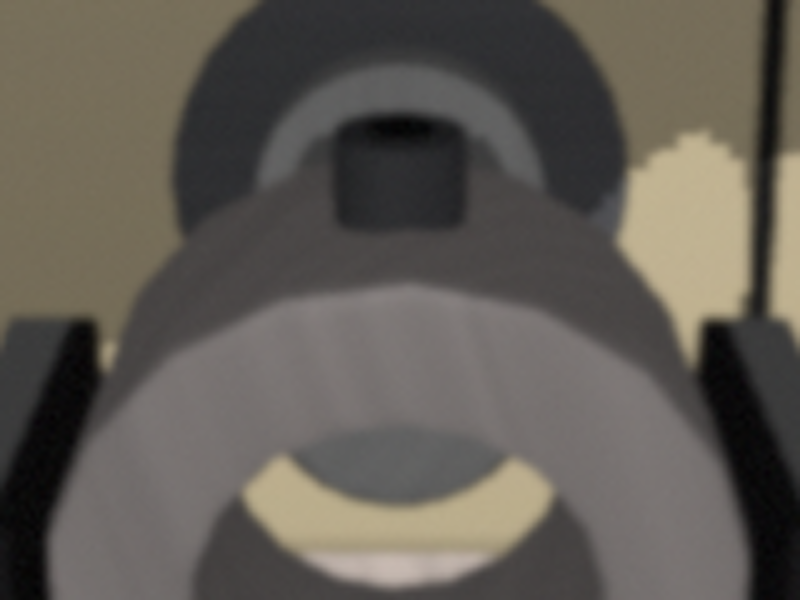

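View pics/c13.png

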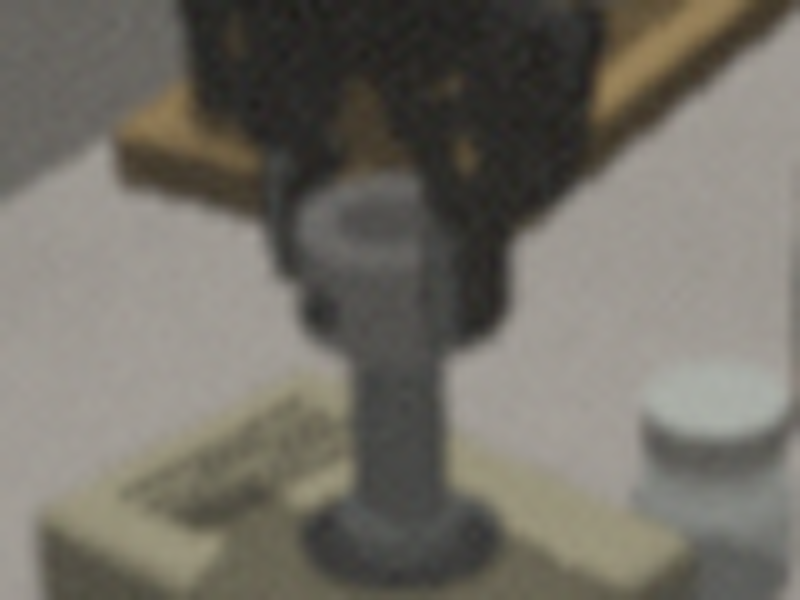

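```bash
python3 - <<'E'
from ov import *
M=(np.array([.0001,-.0702,.0309]),Ro.from_euler('xyz',[.2796,.0003,0]).as_matrix())
def mt(f,u,v,d):
    c,dr=ray({**f,'R':np.eye(3),'t':np.zeros(3)},u,v)
    dr=M[1].T@dr; return M[0]+dr*(d-M[0][2])/dr[2]
f=load('w12');a=.1-.5
g=lambda u,v,d: mt(f,200+u/5+a,190+v/5+a,d)
for dz in(0,.001): print('bore far',g(395,588,.1745+dz),'shaft far',g(400,505,.317-.135),'bore near top',g(400,430,.1445+dz))
E
```

```text
bore far [-0.00026175  0.01855765  0.1745    ] shaft far [0.0001907  0.01438658 0.182     ] bore near top [ 0.00016724 -0.01241231  0.1445    ]
bore far [-0.00026427  0.01917574  0.1755    ] shaft far [0.0001907  0.01438658 0.182     ] bore near top [ 0.00016784 -0.01190361  0.1455    ]
```

The shaft end now shows through the bore, centred sideways (arc 290–510 in the crop against a bore centre of about 400), and fore-aft it is within about 1 mm. Lowering gently and watching the force.

Request:
{"api": "step_arm", "payload": {"plan": [[[-0.02,0.03,-0.4,0],[-0.02,0.03,-0.7,0],[-0.02,0.03,-0.9,0],[-0.02,0.03,-1.1,0],[-0.02,0.03,-1.3,0],[-0.02,0.03,-1.3,0]]]}}

```text
clock: 12.78
position: [0.6307, -0.0679, 0.3036]
tool_rot: [-3.136, 0.005, -0.111]
force: [0.4, 0.4, -1.5]
grip_width: 0.0495
```

Request:
{"api": "step_arm", "payload": {"plan": [[[0,0,-0.3,0],[0,0,-0.5,0],[0,0,-0.7,0],[0,0,-0.9,0],[0,0,-1.1,0],[0,0,-1.1,0]]]}}

```text
clock: 13.28
position: [0.6306, -0.0679, 0.2922]
tool_rot: [-3.136, 0.005, -0.111]
force: [-0.4, 0.2, -1.8]
grip_width: 0.0498
```

Request:
{"api": "step_arm", "payload": {"plan": [[[0,0,-0.3,0],[0,0,-0.6,0],[0,0,-0.9,0],[0,0,-1.1,0],[0,0,-1.27,0],[0,0,-1.27,0],[0,0,-1.27,0]]]}}

```text
clock: 13.87
position: [0.6306, -0.0679, 0.2794]
tool_rot: [-3.136, 0.005, -0.111]
force: [0.5, 0.5, -0.5]
grip_width: 0.0496
```

```bash
python3 - <<'E'
from ov import *
snap('side','s13');f=snap('wrist','w13')
s=bot.observe();R=toolR(s['tool_rot']);print(s['position'],s['tool_rot'],'collar',s['position']+R@[0,.0024,.1445],s['force'],s['moment'],s['grip_width'])
crop('w13',200,230,360,350,'c14')
crop('s13',225,145,305,205,'c15')
E
```

```text
[ 0.63063595 -0.06788508  0.279581  ] [-3.13575118  0.0049117  -0.11065031] collar [ 0.62975869 -0.06935306  0.13507119] [ 0.5493018   0.69148034 -1.14766451] [0.03742585 0.04654999 0.00475465] 0.049895796739681385
c14 5.0
c15 10.0
```

View pics/c14.png

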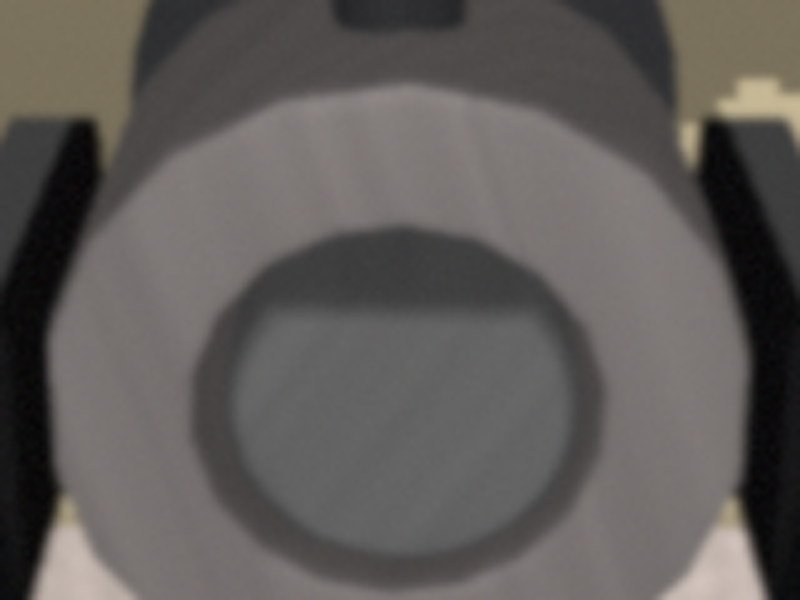

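View pics/c15.png

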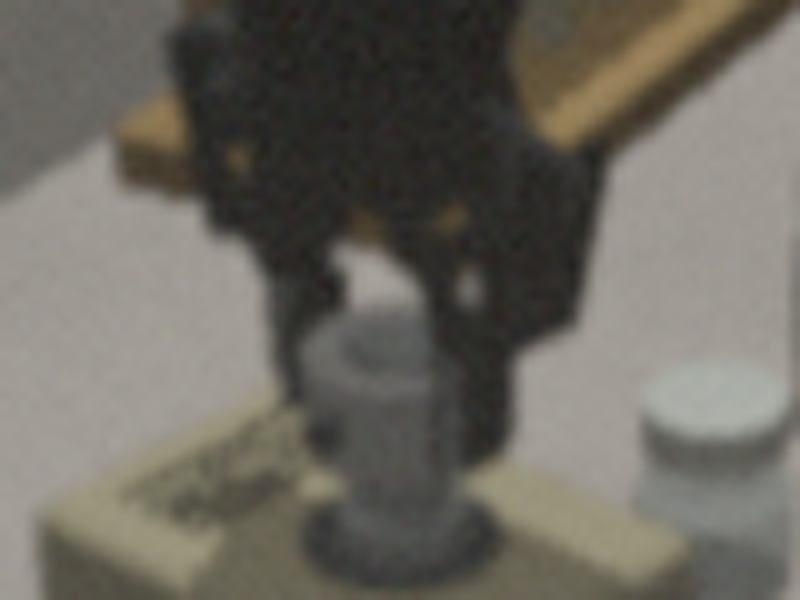

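The bore spans 195–605 and the shaft 232–575, centred to about 0.5 mm. The flat's straight edge at row 308 lies square to the screw direction. By TCP height the collar is flush. By image scale it could be 1–2 mm high, so I'm splitting the difference with a small nudge down and letting it settle.

Request:
{"api": "step_arm", "payload": {"plan": [[[0,0,-0.06,0],[0,0,-0.06,0],[0,0,-0.06,0],[0,0,-0.06,0],[0,0,-0.06,0],[0,0,-0.06,0]]]}}

```text
clock: 14.47
position: [0.6306, -0.0679, 0.279]
tool_rot: [-3.136, 0.005, -0.111]
force: [-0.2, -0.5, -1.2]
grip_width: 0.0496
```

```bash
python3 - <<'E'
from ov import *
s=bot.observe();print(s['position'],s['tool_rot'],s['force'],s['grip_width'],s['clock'],abs(s['qd']).max())
print(bot.job_done())
E
```

```text
[ 0.63063076 -0.06791787  0.27899031] [-3.13574515  0.00491863 -0.11062519] [-0.24883611 -0.48669316 -1.24846175] 0.04959039185234542 14.4667 0.0013438013064336312
the job is handed in; nothing more can be done
None
```

The job is handed in at 14.5 s of the 72 s allowed. The collar is on the shaft, held in the fingers, with its screw and the flat both facing the key.

- **Shaft:** the key stands on the drive's left (+y). I closed the fingers on the flat (opening 20 mm, so square on it) and turned the shaft about -1.5 rad. The flat came within about 0.03 rad of facing straight to the key's side.
- **Collar:** I picked the silver ring with the screw, not the turquoise look-alike, gripped it across y with 50 N, and lowered it over the shaft with no contact force showing.
- **Last checks:**
  - Centred on the shaft to about 0.5 mm in the image.
  - Flat edge square to the screw.
  - Grip opening 50 mm, arm still, tool force about 1 N.
  - Tool tilt about 0.008 rad.
- **Left in place:** none of the moves came near the spacer, key, jar, glassware or look-alike. I did not check their positions separately at the end.

Two checks disagreed:
- **Flushness:** the tool height put the collar's top flush within 1 mm, while the image scale suggested it was 1–2 mm high. I lowered it 0.6 mm to split the difference; both readings are inside the 4 mm limit.
- **Collar position on the bench:** the top and wrist cameras differed by about 4 mm. I used the wrist camera, and the grip came out centred.

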